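# Eject a stamping block and trap it

### The job

Press the black key of the ejector dock all the way down with one finger so that the brass stamping block springs out of its pocket, and have the other finger in its way to stop it while it is still entirely on the runway. Do not grip or lift the block and leave the spools and the jar alone. Finish like that: the key still held down and the block stopped against the finger.

Things in the scene. Friction and masses are not known exactly. Their poses are not given: they have to be found in the camera images.
- dock: Bare aluminium ejector dock on a dark steel plate (x -28..97, y -30..66 mm), fixed to the bench. Origin on the bench under the runway's trapping spot; z up; the block is shot out along -x, the key is on the +y side. In mm in this frame: pocket x 33..63, cheeks at y 16..20 and -20..-16 up to z 52; rear bracket x 80..92 up to z 54; a thin pusher rod sticks out behind to x 188 at z 42.
- runway (a point): The trapping spot: a point on the runway floor at x 0, y 0, z 30 mm of the dock's frame (same axes). The floor is flat, 32 mm wide between low side rails (4 mm thick, 5 mm high), from the pocket mouth at x 33 to the open end at x -27. From x 27 to x -27 all is open above the rails, so a finger can stand there in the block's way, its tip higher than z 36.
- pusher (a joint): Travel of the spring pusher behind the block, m: 0 back with the block in the pocket, 0.088 fully out. It pushes with 4 N, falling to about 2 N; unstopped it shoves the block off the open end within half a second.
- key (a joint): Travel of the black ribbed press key downwards, m: 0 up, 0.010 fully down. Spring 1.5 N at the top, 4 N fully down; friction of the gate may add up to 5 N. The key carries the gate, a steel tooth at x 27..33 mm of the dock's frame, 24 mm wide, 7 mm above the runway floor, which holds the block back and sinks below the floor when the key is some 7 mm down.
- key_top (a point): On the flat top of the key beside the trapping spot: x 0, y 48 mm in the dock's frame, z 49 mm with the key up and 39 fully down (it moves with the key). The top reaches from 20 mm on the -x side to 33 mm on the +x side of this point, and 13 mm to either side in y.
- block_center (a point): Centre of the loose brass stamping block, 30 x 30 mm and 26 mm high, about 180 g, a small round emblem on top. Starts standing in the pocket: centre at x 48, y 0, z 43 mm in the dock's frame, front face at x 33.
- spool_a: Bystander: small wooden thread spool, 34 mm diameter, 42 mm high, standing; origin under its centre.
- spool_b: Bystander: wider wooden thread spool, 42 mm diameter, 36 mm high, standing; origin under its centre.
- jar: Bystander: small amber jar with a black cap, 52 mm diameter, 55 mm high, standing; origin under its centre.
Mind the look-alikes: they are no part of the job. There is more than one size of the dock; the job needs the larger.

How it is judged (in metres and radians):
At the end, for the whole second after the job is handed in: The key is held at least 7 mm down; the block has come at least 8 mm out of its pocket, stands flat on the runway wholly short of the open end, at rest, with a finger holding it back (over 0.4 N) (value of joint key above 0.007 m and x of block_center in the frame of dock between -0.014 and 0.04 m and contact force between the fingers and block above 0.4 N and linear speed of block below 0.02 m/s and angle between block's own z axis and vertical below 0.15 rad and z of block_center in the frame of dock between 0.038 and 0.048 m); the arm keeps its last pose, push and grip.
It fails at once if the block runs out past the open end of the runway (x of block_center in the frame of dock below -0.016 m).
It fails at once if the block is lifted or thrown up off the dock (z of block_center in the frame of dock above 0.053 m).
It fails at once if the block is tipped over (angle between block's own z axis and vertical above 0.5 rad).
It fails at once if a spool or the jar is disturbed (distance of any of spool_a, spool_b, jar from where it was at the start of the episode above 0.02 m).
It also fails if it takes over 32 s, if anything falls off the work surface, if the arm or the gripper's body presses on something with over 40 N, if the wrist force passes 120 N, or if a joint passes its speed limit or range.

### The arm

A 6-joint arm with a two-finger parallel gripper is mounted at the origin on the work surface. World frame = base frame: x ahead of the robot, y to its left, z up, the work surface at z = 0. Lengths are in mm, angles in rad, forces in N, time in s.
With the tool pointing down it reaches from about 425 to 950 mm from the base axis. Payload 3.5 kg.
Tool frame: the origin (TCP) lies where the fingers leave the gripper's body, on its centre line; the fingertips stand 73 mm ahead of it and the grasp point (between the pads) lies 54 mm ahead of it; z points along the fingers, y is the line along which they close (so a half turn about z gives the same grasp; the last joint's range is limited). The gripper opens to 85 mm and grips with 20 to 120 N. Pads are 22 mm wide; open, the fingers measure 114 mm over their backs; the gripper's body (76 mm by 85 mm) begins 54 mm behind the grasp point. The pads swing forward as they close: fully open they stand 13 mm farther back than shut.
Start: joints at [-1.471, 0.286, 1.577, -0, 1.279, -0.15], TCP at [166.892, -654.029, 303.925] pointing down, gripper open.
Joint ranges: [-2.77, 2.77], [-0.9, 2.22], [0.21, 2.48], [-1.53, 4.67], [0.24, 2.81], [-2.84, 2.84]. Speed limits (rad/s): [2.79, 2.79, 3.14, 3.14, 3.14, 3.14].

### API

Orientations are given as a unit quaternion [w, x, y, z].
In Python, from plant import r gives the robot as it stands.
- The arm moves only by the tool move_arm, never from a script. Its argument "steps" is a list of rows, each an object with "translation": the shift along the tool's x, y, z normalised to -1 to 1, where 1 is 0.025 m, a list of three; "angular": the turn, a rotation vector about the tool's x, y, z normalised to -1 to 1, where 1 is 0.08 rad, a list of three. In form: [{"translation": [dx, dy, dz], "angular": [rx, ry, rz]}, ...]. A call has 1 to 12 rows; each row shifts and turns the commanded pose from where the row before left it, along the tool's axes as they then stand; what a row does not reach is not made up. A row lasts 1/12 s, in which the tool goes at most 41.7 mm and 7.16 degrees, less where a joint would pass 70% of its speed; a pose out of reach is approached as far as the arm can. A call with a number of a shift or a turn outside -1 to 1 is refused whole. A call with a gripper value outside its range is refused whole. "fingers" is the gripper's target within -1 to 1 (fully open at 1, half-way at 0, shut at -1), set as the call begins (left out, the last holds). The fingers move at their own pace and stop on an object; "force" is the grip in N (left out, the last holds). Time passes only in rows, so rows that do not move let the fingers close. It gives the time, the measured TCP pose, the force, the opening and the grip force at its end, in the units of the state.
- r.get_state(): the state, without advancing time (a new reading comes with each control period).
- r.snapshot(name): name is "side" or "top" or "wrist"; returns (picture, depth): 384x512x3 uint8, red, green, blue; 384x512 float32, mm along the optical axis (not along the pixel's ray), 0 where there is no reading.
- r.camera_info(name): a dict with "mtx" (3x3 intrinsics, pixels), "world_to_cam" (4x4, takes a point from world to camera coordinates). Camera axes: x right, y down, z forward; pixel columns grow to the right and rows downward; lengths in mm; the calibration is good to about 2 mm. A picture is of the moment at which its call begins: read the wrist's pose just before it. camera_info takes no time and is no camera call; for the wrist camera it gives the pose at the moment of the call.
- r.close_job(): hands the job in; it is judged then, once.
The state is a dict: "clock": time; "joint_pos": joint angles; "joint_vel": joint speeds; "effort": joint torques, N m; "tool_pos": TCP position; "ee_rot": TCP orientation; "ft_force": force on the tool from outside, world axes, zero at the start; "ft_torque": the same for the moment, N m; "opening": opening from 0.0 (shut) to 1.0 (fully open); "grasp_force": force on a finger pad.
Only numpy, scipy, OpenCV 4.12 (cv2) and the standard library are available. Lean on these libraries where they do the work, as an engineer would, in place of code of your own. Each camera call takes 0.05 s, during which the arm holds its last target. There are 200 camera calls.

## Working session

There is one attempt and no reset: what is moved stays moved. The work goes in short steps, Python scripts to look and compute and a tool call to move; the robot and the scene stay as the last step left them, time stands still between calls to the robot, and variables do not carry over. Pictures are saved under pics/ and viewed, at most 10 in all, crops included, and the job is handed in when it is done.

Besides the shell and the picture viewer there is one more tool, called after ">>>" as name(argument=value, ...), one argument or row to a line, values as JSON. move_arm: Moves the arm, as the interface text tells. Scaled input: -1 to 1 covers 0.025 m each way for a shift and 0.08 rad each way for a turn. Its arguments: {"type":"object","properties":{"steps":{"type":"array","items":{"type":"object","properties":{"translation":{"type":"array","items":{"type":"number","minimum":-1,"maximum":1}},"angular":{"type":"array","items":{"type":"number","minimum":-1,"maximum":1}}}}},"fingers":{"type":"number"},"force":{"type":"number"}},"required":["steps"]}

```bash
mkdir -p pics; ls; python3 - <<'E'
from plant import r
import cv2,numpy as np
ims=[]
for n in("side","top"):
    p,d=r.snapshot(n); np.savez(f"pics/{n}0.npz",p=p,d=d); i=r.camera_info(n); print(n,i["mtx"].round(1).tolist(),i["world_to_cam"].round(3).tolist())
    cv2.imwrite(f"pics/{n}0.png",cv2.resize(p[:,:,::-1],(800,600)))
print(r.get_state())
E
```

```text
pics
side [[419.2, 0.0, 249.0], [0.0, 419.2, 194.0], [0.0, 0.0, 1.0]] [[-0.915, -0.403, -0.009, 609.999], [-0.281, 0.655, -0.702, 203.519], [0.289, -0.64, -0.712, 839.81], [0.0, 0.0, 0.0, 1.0]]
top [[448.1, 0.0, 255.6], [0.0, 448.1, 192.4], [0.0, 0.0, 1.0]] [[-0.014, -1.0, -0.02, 61.055], [-0.993, 0.016, -0.118, 643.888], [0.119, 0.018, -0.993, 901.18], [0.0, 0.0, 0.0, 1.0]]
{'clock': 0.1, 'joint_pos': array([-1.47100680e+00,  2.87105066e-01,  1.57805506e+00, -5.33478453e-07,
        1.27861588e+00, -1.50017891e-01]), 'joint_vel': array([-0.00025708, -0.00215134, -0.0023084 , -0.0007194 , -0.00054225,
        0.0009292 ]), 'effort': array([ 8.69623218e-04, -4.07295227e+01, -2.93700975e+01, -1.48509862e-04,
        3.38745951e-03,  4.20023824e-06]), 'tool_pos': array([ 166.84315464, -653.58983884,  302.6534287 ]), 'ee_rot': array([-1.09134128e-03,  9.92209067e-01,  1.24579193e-01,  2.71584794e-05]), 'ft_force': array([-0.42317119, -0.11070039, -0.34484493]), 'ft_torque': array([0.05180317, 0.00123878, 0.0618035 ]), 'grasp_force': 0.0, 'opening': 1.0036131850130823}
```

View pics/top0.png

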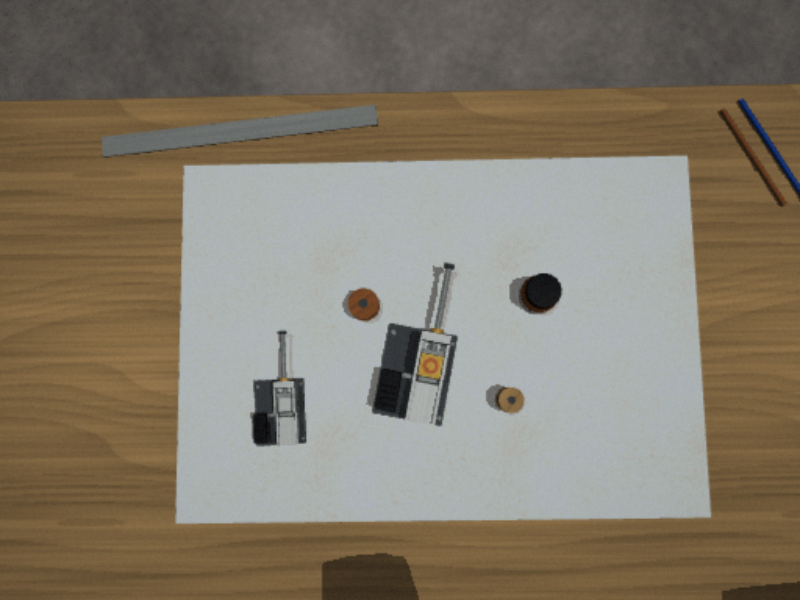

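View pics/side0.png

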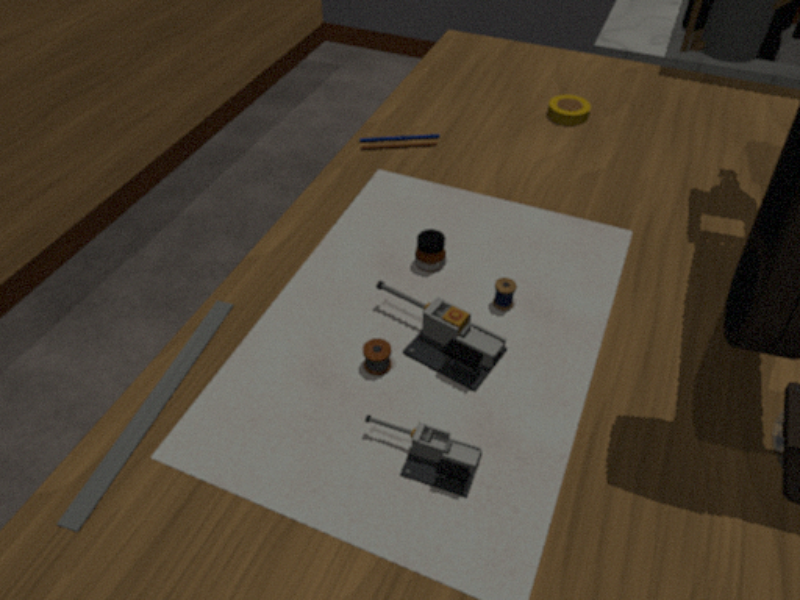

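The top view shows a larger dock at about (415,375), with a brass block and a black key at (388,395), and a small empty dock at (280,410). The side view shows the same pair at (455,335) and (440,455). The larger one, holding the block, fits the description. I'll confirm it with crops.

```bash
python3 - <<'E'
import cv2,numpy as np
a=np.load("pics/top0.npz")["p"]; b=np.load("pics/side0.npz")["p"]
A=cv2.resize(a[160:285,230:305,::-1],None,fx=4.8,fy=4.8,interpolation=cv2.INTER_CUBIC)
B=cv2.resize(b[170:255,230:330,::-1],None,fx=4.2,fy=4.2,interpolation=cv2.INTER_CUBIC)
o=np.zeros((600,800,3),np.uint8); o[:A.shape[0],:A.shape[1]]=A; o[:B.shape[0],370:370+B.shape[1]]=B
cv2.imwrite("pics/crop0.png",o)
E
```

```text
(no output)
```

View pics/crop0.png

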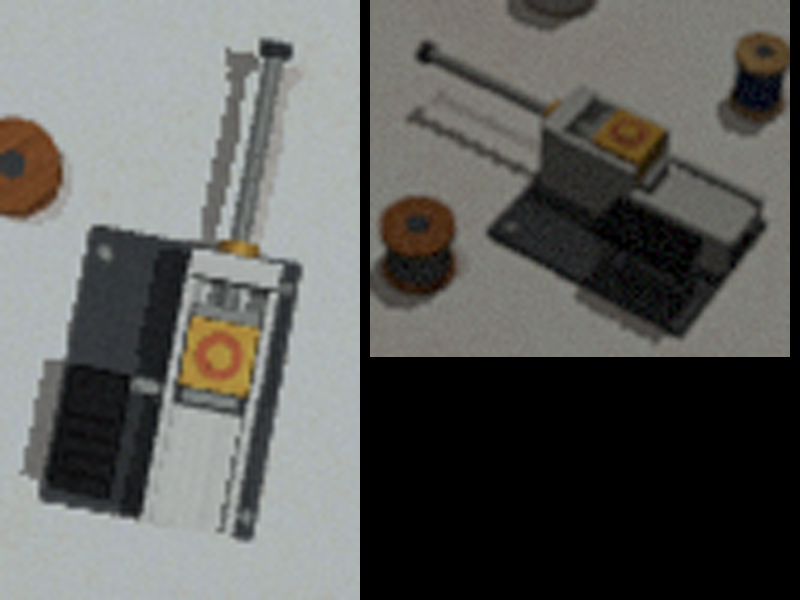

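The crop confirms it. The large dock has the brass block with its emblem at crop (219,355), the key at (88,430) and the runway end at (192,525). I'll fit the dock pose from both views.

```bash
cat > h.py <<'E'
import numpy as np
from plant import r
from scipy.optimize import least_squares
from scipy.spatial.transform import Rotation as R
def proj(ci,P):
    c=np.c_[P,np.ones(len(P))]@ci["world_to_cam"].T; u=c[:,:3]@ci["mtx"].T; return u[:,:2]/u[:,2:]
def dock(q,P):
    return R.from_euler("z",q[2]).apply(P)+[q[0],q[1],q[3] if len(q)>3 else 0]
E
python3 - <<'E'
from h import *
T=[((48,0,56),(219,355)),((186,0,42),(275,50)),((97,66,5),(92,228)),((97,-30,5),(300,263)),((-28,66,5),(42,503)),((-28,-30,5),(250,540)),
((33,61,49),(68,366)),((-20,61,49),(48,487)),((-20,35,49),(115,497)),((-27,20,35),(145,517))]
S=[((48,0,56),(628,133)),((-28,66,5),(680,335)),((97,66,5),(490,235)),((-27,-20,35),(763,205)),((186,0,42),(427,50))]
PT=np.array([t[0] for t in T],float); uT=np.array([t[1] for t in T])/4.8+[230,160]-.4
PS=np.array([t[0] for t in S],float); uS=(np.array([t[1] for t in S])-[370,0])/4.2+[230,170]-.4
ct,cs=r.camera_info("top"),r.camera_info("side")
f=lambda q:np.r_[(proj(ct,dock(q,PT))-uT).ravel(),(proj(cs,dock(q,PS))-uS).ravel()]
s=least_squares(f,[550,0,0.1,0],loss="soft_l1"); print(s.x.round(3)); print(f(s.x).reshape(-1,2).round(1).tolist())
# block alone from 2 views
g=lambda X:np.r_[(proj(ct,X[None])-uT[:1]).ravel(),(proj(cs,X[None])-uS[:1]).ravel()]
print("emblem",least_squares(g,[600,0,50]).x.round(1), "fit",dock(s.x,np.array([[48.,0,56],[0,0,30],[0,48,49]])).round(1))
for n in("top","side"):
    d=np.load(f"pics/{n}0.npz"); 
    ci=ct if n=="top" else cs; u=(uT if n=="top" else uS)[0]; z=d["d"][int(u[1]+.5),int(u[0]+.5)]
    c=z*np.linalg.inv(ci["mtx"])@[*u,1]; print(n,(np.linalg.inv(ci["world_to_cam"])@[*c,1])[:3].round(1))
# bystanders top px (orig)
for nm,u,h in(("spA",(364/800*512,304*.64),40),("spB",(511*.64,400*.64),40),("jar",(542*.64,292*.64),55)):
    M=np.linalg.inv(ct["world_to_cam"]); o=M[:3,3]; v=M[:3,:3]@np.linalg.inv(ct["mtx"])@[*u,1]; print(nm,(o+v*(h-o[2])/v[2]).round(0))
E
```

```text
[ 5.09733e+02  2.14230e+01 -2.00000e-01 -3.33100e+00]
[[0.1, 0.5], [0.1, -0.4], [0.2, -0.3], [0.4, 0.5], [-0.3, -0.5], [0.5, 0.3], [1.1, -0.0], [0.4, 0.3], [-1.1, 0.6], [-0.7, 0.9], [-0.3, 0.5], [-0.1, 0.5], [-1.6, -0.5], [-0.0, -1.8], [-1.3, 0.8]]
emblem [557.1  12.   54.5] fit [[556.8  11.9  52.7]
 [509.7  21.4  26.7]
 [519.3  68.5  45.7]]
top [557.7  12.2  54.9]
side [556.5  11.   53.6]
spA [641.  99.  40.]
spB [511. -94.  40.]
jar [ 651. -137.   55.]
```

The dock origin is at about (510, 21), yaw -0.20. The plan is a vertical tool with its y axis along the dock's -y and the fingers about 48 mm apart: one over the key, one over the runway at x≈5. I turn and set the fingers first.

>>> move_arm(
  steps=[
    {"angular": [0,0,0.94]},
    {"angular": [0,0,0.94]},
    {"angular": [0,0,0.94]},
    {"angular": [0,0,0.94]},
    {"angular": [0,0,0.94]},
    {"angular": [0,0,0.94]},
  ],
  fingers=-0.2,
  force=60,
)

```text
invalid input
```

>>> move_arm(
  steps=[
    {"translation": [0.7,-1,0]},
    {"translation": [0.7,-1,0]},
    {"translation": [0.7,-1,0]},
    {"translation": [0.7,-1,0]},
    {"translation": [0.7,-1,0]},
    {"translation": [0.7,-1,0]},
    {"translation": [0.7,-1,0]},
    {"translation": [0.7,-1,0]},
    {"translation": [0.7,-1,0]},
    {"translation": [0.7,-1,0]},
    {"translation": [0.7,-1,0]},
    {"translation": [0.7,-1,0]},
  ],
)

```text
invalid input
```

>>> move_arm(
  steps=[
    {"translation": [0,-1,0]},
    {"translation": [0,-1,0]},
    {"translation": [0,-1,0]},
    {"translation": [0,-1,0]},
    {"translation": [0,-1,0]},
    {"translation": [0,-1,0]},
    {"translation": [0,-1,0]},
    {"translation": [0,-1,0]},
    {"translation": [0,-1,0]},
    {"translation": [0,-1,0]},
    {"translation": [0,-1,0]},
    {"translation": [0,-1,0]},
  ],
)

```text
invalid input
```

>>> move_arm(
  steps=[
    {"translation": [0,-1,0.2]},
    {"translation": [0,-1,0.3]},
    {"translation": [0,-1,0.5]},
    {"translation": [0,-1,0.7]},
    {"translation": [0,-1,0.8]},
    {"translation": [0,-1,0.8]},
    {"translation": [0,0,0.5]},
    {"translation": [0,0,0.2]},
    {"translation": [0,0,0]},
    {"translation": [0,0,0]},
  ],
)

```text
invalid input
```

```bash
python3 - <<'E'
from h import *
import cv2
s=r.get_state(); ci=r.camera_info("wrist"); p,d=r.snapshot("wrist"); p2,d2=r.snapshot("side"); t,td=r.snapshot("top")
np.savez("pics/w1.npz",p=p,d=d,w=ci["world_to_cam"],m=ci["mtx"],s=p2,t=t)
cv2.imwrite("pics/w1.png",cv2.resize(p[:,:,::-1],(800,600)))
print(s["clock"],s["tool_pos"].round(1),s["ee_rot"].round(4),s["opening"],s["ft_force"],s["joint_pos"].round(2))
C=np.linalg.inv(ci["world_to_cam"]); print(ci["mtx"].round(1).tolist(),C.round(3).tolist())
E
```

```text
0.1 [ 166.8 -653.6  302.7] [-0.0011  0.9922  0.1246  0.    ] 1.0036131850130823 [-0.42317119 -0.11070039 -0.34484493] [-1.47  0.29  1.58 -0.    1.28 -0.15]
[[306.7, 0.0, 255.2], [0.0, 306.7, 190.1], [0.0, 0.0, 1.0]] [[0.247, -0.923, -0.294, 242.824], [-0.969, -0.237, -0.073, -635.687], [-0.003, 0.303, -0.953, 371.632], [0.0, 0.0, 0.0, 1.0]]
```

View pics/w1.png

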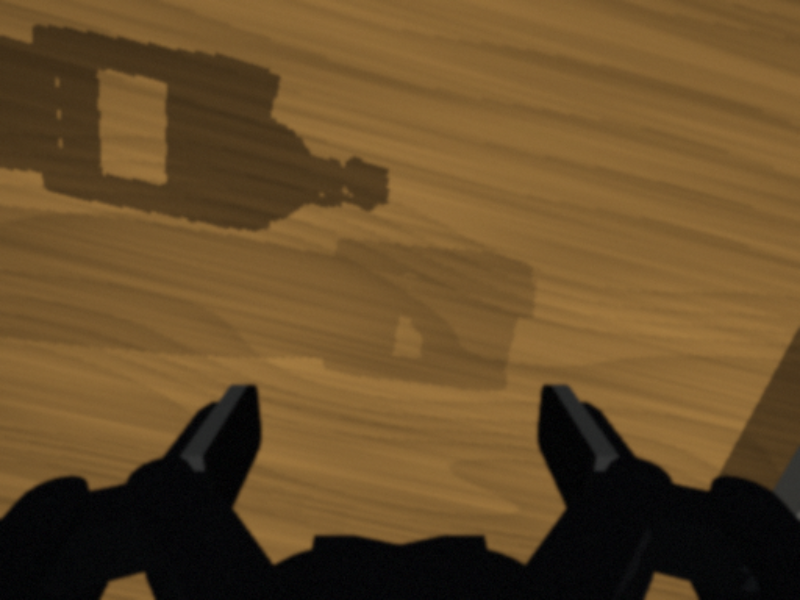

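All four calls were refused, so nothing moved. The wrist picture shows only the bench, with the open fingers at (250,390) and (550,390). Each row probably needs both fields.

>>> move_arm(
  steps=[
    {"translation": [0,0,0],"angular": [0,0,0.94]},
    {"translation": [0,0,0],"angular": [0,0,0.94]},
    {"translation": [0,0,0],"angular": [0,0,0.94]},
    {"translation": [0,0,0],"angular": [0,0,0.94]},
    {"translation": [0,0,0],"angular": [0,0,0.94]},
    {"translation": [0,0,0],"angular": [0,0,0.94]},
  ],
  fingers=-0.2,
  force=60,
)

```text
clock: 0.75
tool_pos: [166.9, -653.9, 303.7]
ee_rot: [-0.0, 0.995, -0.102, -0.0]
ft_force: [-1.0, 0.3, 0.6]
opening: 0.401
grasp_force: 0.0
```

>>> move_arm(
  steps=[
    {"translation": [0.7,-1,0],"angular": [0,0,0]},
    {"translation": [0.7,-1,0],"angular": [0,0,0]},
    {"translation": [0.7,-1,0],"angular": [0,0,0]},
    {"translation": [0.7,-1,0],"angular": [0,0,0]},
    {"translation": [0.7,-1,0],"angular": [0,0,0]},
    {"translation": [0.7,-1,0],"angular": [0,0,0]},
    {"translation": [0.7,-1,0],"angular": [0,0,0]},
    {"translation": [0.7,-1,0],"angular": [0,0,0]},
    {"translation": [0.7,-1,0],"angular": [0,0,0]},
    {"translation": [0.7,-1,0],"angular": [0,0,0]},
    {"translation": [0.7,-1,0],"angular": [0,0,0]},
    {"translation": [0.7,-1,0],"angular": [0,0,0]},
  ],
)

```text
clock: 1.75
tool_pos: [433.5, -400.8, 303.9]
ee_rot: [0.0, 0.995, -0.101, 0.0]
ft_force: [0.1, -0.6, -0.0]
opening: 0.399
grasp_force: 0.0
```

>>> move_arm(
  steps=[
    {"translation": [0,-1,0],"angular": [0,0,0]},
    {"translation": [0,-1,0],"angular": [0,0,0]},
    {"translation": [0,-1,0],"angular": [0,0,0]},
    {"translation": [0,-1,0],"angular": [0,0,0]},
    {"translation": [0,-1,0],"angular": [0,0,0]},
    {"translation": [0,-1,0],"angular": [0,0,0]},
    {"translation": [0,-1,0],"angular": [0,0,0]},
    {"translation": [0,-1,0],"angular": [0,0,0]},
    {"translation": [0,-1,0],"angular": [0,0,0]},
    {"translation": [0,-1,0],"angular": [0,0,0]},
    {"translation": [0,-1,0],"angular": [0,0,0]},
    {"translation": [0,-1,0],"angular": [0,0,0]},
  ],
)

```text
clock: 2.75
tool_pos: [492.7, -106.9, 304.0]
ee_rot: [0.0, 0.995, -0.101, 0.0]
ft_force: [-0.2, -0.1, 0.1]
opening: 0.4
grasp_force: 0.0
```

>>> move_arm(
  steps=[
    {"translation": [0,-1,0.2],"angular": [0,0,0]},
    {"translation": [0,-1,0.4],"angular": [0,0,0]},
    {"translation": [0,-1,0.6],"angular": [0,0,0]},
    {"translation": [0,-1,0.8],"angular": [0,0,0]},
    {"translation": [0,-1,1],"angular": [0,0,0]},
    {"translation": [0,-1,1],"angular": [0,0,0]},
    {"translation": [0,0,0.6],"angular": [0,0,0]},
    {"translation": [0,0,0.2],"angular": [0,0,0]},
    {"translation": [0,0,0],"angular": [0,0,0]},
    {"translation": [0,0,0],"angular": [0,0,0]},
  ],
)

```text
clock: 3.58
tool_pos: [523.1, 38.3, 184.6]
ee_rot: [0.0, 0.995, -0.101, 0.0]
ft_force: [1.0, -0.1, 0.4]
opening: 0.402
grasp_force: 0.0
```

```bash
python3 - <<'E'
from h import *
import cv2
s=r.get_state(); ci=r.camera_info("wrist"); p,d=r.snapshot("wrist"); p2,d2=r.snapshot("side")
np.savez("pics/w2.npz",p=p,d=d,w=ci["world_to_cam"],m=ci["mtx"],s=p2)
cv2.imwrite("pics/w2.png",cv2.resize(p[:,:,::-1],(800,600)))
print(s["clock"],s["tool_pos"].round(1),s["ee_rot"].round(4),s["opening"],s["ft_force"],s["joint_pos"].round(2))
E
```

```text
3.5833 [523.1  38.3 184.6] [ 1.000e-04  9.949e-01 -1.008e-01  4.000e-04] 0.4021386906039686 [ 0.9633563  -0.12521301  0.35861234] [-0.12  0.09  2.04 -0.    1.01  1.65]
```

View pics/w2.png

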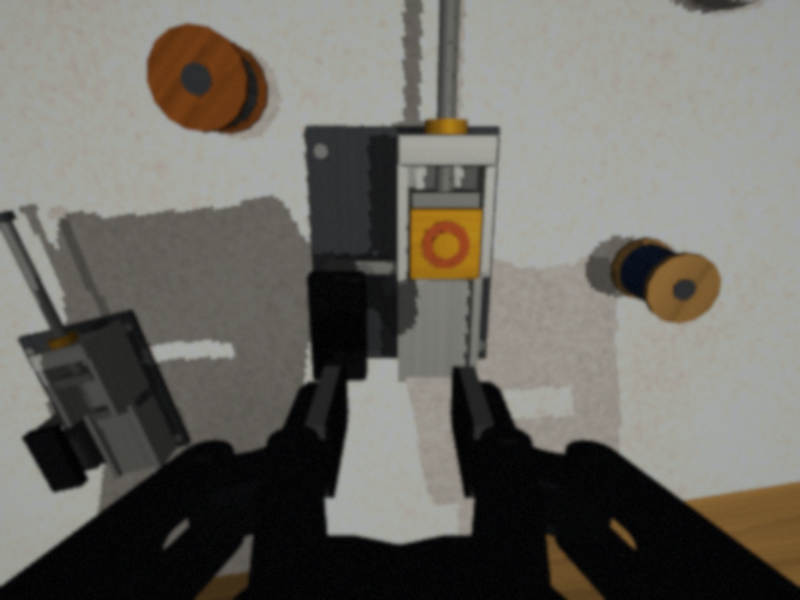

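The wrist view shows the emblem at (445,244), the key from (309,272) to (365,380), the runway end at (398,380), and the fingertips at (335,368) and (464,368). I'll refine the pose from this view and work out the tip depth.

```bash
python3 - <<'E'
from h import *
w=np.load("pics/w2.npz"); ci=dict(world_to_cam=w["w"],mtx=w["m"])
T=[((48,0,56),(445,244)),((33,15,56),(410,278)),((33,-15,56),(481,279)),((97,66,5),(306,128)),((97,-30,5),(499,127)),((33,61,49),(309,272)),((33,35,49),(366,272)),((-20,61,49),(315,378)),((-20,35,49),(365,380)),((-27,20,35),(398,380))]
P=np.array([t[0] for t in T],float); u=(np.array([t[1] for t in T])+.5)/1.5625-.5
f=lambda q:(proj(ci,dock(q,P))-u).ravel()
s=least_squares(f,[510,21,-.2,0],loss="soft_l1"); print(s.x.round(3),f(s.x).reshape(-1,2).round(1).tolist())
st=r.get_state(); Rt=R.from_quat(st["ee_rot"],scalar_first=True)
for q in(s.x,[509.7,21.4,-.2]): print("TCP in dock",R.from_euler("z",-q[2]).apply(st["tool_pos"]-[q[0],q[1],0]).round(1))
# fingertips: project tool points for candidate depth
for z in(64,68,72):
    X=Rt.apply(np.array([[0,17,z],[0,-17,z],[11,17,z],[11,-17,z],[-11,17,z]],float))+st["tool_pos"]; print(z,((proj(ci,X)+.5)*1.5625).round(0).tolist())
uv=np.array([335,368])/1.5625; print("depth px",w["d"][int(uv[1])-2:int(uv[1])+8:2,int(uv[0])])
E
```

```text
[ 5.09275e+02  2.01020e+01 -2.05000e-01 -5.17300e+00] [[0.3, 0.1], [0.1, -0.1], [-1.5, -0.6], [0.7, -0.8], [0.2, 0.3], [-0.6, 0.9], [-0.3, 1.0], [-0.7, 0.7], [1.6, -0.5], [0.3, -0.7]]
TCP in dock [ 10.4  20.5 185.7]
TCP in dock [ 10.4  19.1 185.7]
64 [[452.0, 408.0], [343.0, 407.0], [453.0, 376.0], [341.0, 376.0], [451.0, 438.0]]
68 [[451.0, 401.0], [344.0, 401.0], [452.0, 370.0], [343.0, 370.0], [449.0, 431.0]]
72 [[449.0, 395.0], [345.0, 395.0], [450.0, 364.0], [344.0, 364.0], [448.0, 424.0]]
depth px [226.25249 151.96002 148.4675  148.46646 144.78914]
```

>>> move_arm(
  steps=[
    {"translation": [-0.18,-0.16,0.4],"angular": [0,0,0]},
    {"translation": [0,0,0.6],"angular": [0,0,0]},
    {"translation": [0,0,0.6],"angular": [0,0,0]},
    {"translation": [0,0,0.5],"angular": [0,0,0]},
    {"translation": [0,0,0.3],"angular": [0,0,0]},
    {"translation": [0,0,0],"angular": [0,0,0]},
    {"translation": [0,0,0],"angular": [0,0,0]},
    {"translation": [0,0,0],"angular": [0,0,0]},
  ],
)

```text
clock: 4.35
tool_pos: [519.7, 43.5, 124.8]
ee_rot: [-0.0, 0.995, -0.101, 0.001]
ft_force: [-0.4, 0.1, -0.1]
opening: 0.402
grasp_force: 0.0
```

```bash
python3 - <<'E'
from h import *
import cv2
s=r.get_state(); p,d=r.snapshot("wrist"); p2,d2=r.snapshot("side")
A=cv2.resize(p[150:384,120:400,::-1],(500,418)); B=cv2.resize(p2[170:255,250:340,::-1],None,fx=4.5,fy=4.5,interpolation=cv2.INTER_CUBIC)[:, :300]
o=np.zeros((420,800,3),np.uint8); o[:418,:500]=A; o[:B.shape[0],500:]=B
cv2.imwrite("pics/w3.png",o)
print(s["clock"],s["tool_pos"].round(1),s["ft_force"].round(2),R.from_euler("z",.203).apply(s["tool_pos"]-[509.5,20.8,0]).round(1))
E
```

```text
4.35 [519.7  43.5 124.8] [-0.38  0.05 -0.14] [  5.4  24.3 124.8]
```

View pics/w3.png

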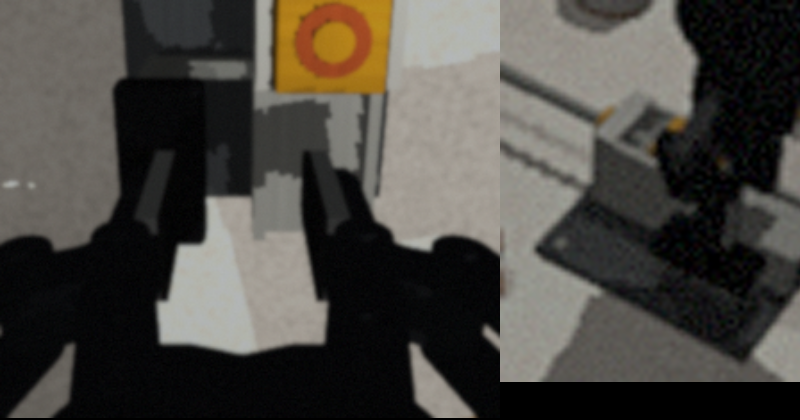

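The left finger is over the key at (152,150) and the right finger is centred on the runway at (315,150), ahead of the block. I press down in stages.

>>> move_arm(
  steps=[
    {"translation": [0,0,0.16],"angular": [0,0,0]},
    {"translation": [0,0,0.16],"angular": [0,0,0]},
    {"translation": [0,0,0.16],"angular": [0,0,0]},
    {"translation": [0,0,0],"angular": [0,0,0]},
  ],
)

```text
clock: 4.78
tool_pos: [519.3, 43.6, 111.8]
ee_rot: [-0.0, 0.995, -0.101, 0.0]
ft_force: [0.9, 0.2, 4.0]
opening: 0.4
grasp_force: 2.4
```

>>> move_arm(
  steps=[
    {"translation": [0,0,0.1],"angular": [0,0,0]},
    {"translation": [0,0,0.1],"angular": [0,0,0]},
    {"translation": [0,0,0],"angular": [0,0,0]},
    {"translation": [0,0,0],"angular": [0,0,0]},
  ],
)

```text
clock: 5.12
tool_pos: [519.6, 43.7, 110.4]
ee_rot: [-0.0, 0.995, -0.1, -0.001]
ft_force: [-9.3, -0.4, 23.6]
opening: 0.399
grasp_force: 13.7
```

```bash
python3 - <<'E'
from h import *
import cv2
s=r.get_state(); p,d=r.snapshot("wrist"); p2,d2=r.snapshot("side")
A=cv2.resize(p[150:384,120:400,::-1],(500,418)); B=cv2.resize(p2[170:255,250:340,::-1],None,fx=4.5,fy=4.5,interpolation=cv2.INTER_CUBIC)[:, :300]
o=np.zeros((420,800,3),np.uint8); o[:418,:500]=A; o[:B.shape[0],500:]=B
cv2.imwrite("pics/w4.png",cv2.convertScaleAbs(o,alpha=1.6))
s=r.get_state(); print(s["clock"],s["tool_pos"].round(1),s["ft_force"].round(2),s["ft_torque"].round(2),s["grasp_force"])
E
```

```text
5.2167 [519.6  43.7 110.4] [-9.46  0.12 22.93] [0.4  1.55 0.01] 13.587034810334444
```

View pics/w4.png

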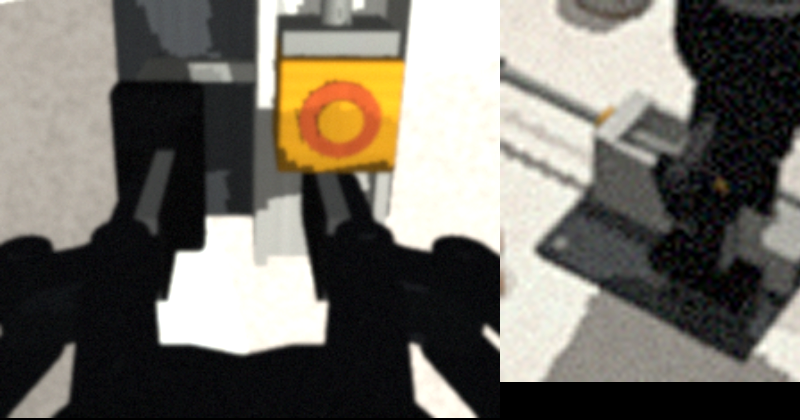

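The block has left the pocket, with its emblem now at (340,118), and rests against the right finger. The key is bottomed, at 23 N. I let it settle, then check the block's position and tilt by depth.

>>> move_arm(
  steps=[
    {"translation": [0,0,0],"angular": [0,0,0]},
    {"translation": [0,0,0],"angular": [0,0,0]},
    {"translation": [0,0,0],"angular": [0,0,0]},
    {"translation": [0,0,0],"angular": [0,0,0]},
    {"translation": [0,0,0],"angular": [0,0,0]},
    {"translation": [0,0,0],"angular": [0,0,0]},
  ],
)

```text
clock: 5.72
tool_pos: [519.6, 43.7, 110.4]
ee_rot: [-0.0, 0.995, -0.1, -0.001]
ft_force: [-9.1, 0.7, 24.2]
opening: 0.4
grasp_force: 13.5
```

```bash
python3 - <<'E'
from h import *
ci=r.camera_info("wrist"); p,d=r.snapshot("wrist")
M=np.linalg.inv(ci["world_to_cam"]); K=np.linalg.inv(ci["mtx"])
def dk(X0,Y0,X1,Y1):
    o=[]
    for Y in np.arange(Y0,Y1,6):
        for X in np.arange(X0,X1,6):
            u,v=120+X*.56,150+Y*.56; z=d[int(v),int(u)]; c=K@[int(u),int(v),1]*z; o.append((M@[*c,1])[:3])
    return R.from_euler("z",.203).apply(np.array(o)-[509.5,20.8,0])
b=dk(290,66,395,150); c,*_=np.linalg.lstsq(np.c_[b[:,:2],np.ones(len(b))],b[:,2],rcond=None)
print("block slope",c.round(3),"mean",b.mean(0).round(1),"emblem",dk(338,116,341,119).round(1))
print("key top",np.median(dk(130,95,195,140),0).round(1),"floor",np.median(dk(262,190,295,240),0).round(1))
s=r.get_state(); print(s["clock"],s["tool_pos"].round(1),s["ft_force"].round(1),s["grasp_force"])
E
```

```text
block slope [ 1.137  0.387 15.62 ] mean [36.8 -0.  57.5] emblem [[33.9  0.4 56.4]]
key top [25.9 46.5 37.9] floor [-10.3  12.7  29.3]
5.7667 [519.7  43.7 110.4] [-9.9  0.9 23.6] 13.538815313950181
```

```bash
python3 - <<'E'
from h import *
ci=r.camera_info("wrist"); p,d=r.snapshot("wrist"); M=np.linalg.inv(ci["world_to_cam"]); K=np.linalg.inv(ci["mtx"])
for Y in(70,90,118,140,155):
    o=[]
    for X in range(300,390,6):
        u,v=int(120+X*.56),int(150+Y*.56); o.append((M@[*(K@[u,v,1]*d[v,u]),1])[:3])
    print(Y,np.median(R.from_euler("z",.203).apply(np.array(o)-[509.5,20.8,0]),0).round(1))
E
```

```text
70 [44.9  0.  55.3]
90 [40.  -0.4 55.4]
118 [32.9  0.9 56.2]
140 [27.  -0.7 55.7]
155 [22.9 -1.1 55.4]
```

The block top is flat at z≈55.5. The block centre is at x≈33, the key is fully down and everything is at rest, so I hand the job in.

```bash
python3 -c "
from plant import r
print(r.close_job())"
```

```text
the job is handed in; nothing more can be done
None
```

The job is handed in: the key is held fully down and the brass block stands flat on the runway at x≈33 mm, stopped against the other finger; the hand-in returned no verdict.

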